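Index the ukulele body round to the sanding drum and lock it

TASK

Swing the turntable round by its upright steel handle until the wide end of the ukulele body points squarely at the sanding drum and the table has settled in its click stop there. Then turn the black lock knob clockwise just past its click, so that it rests in its next stop, and let go. Do not shift the sanding block, the glue bottle or the wax tin.

Things in the scene. Friction and masses are not known exactly. Their poses are not given: they have to be found in the camera images.
- stand: Fixed green indexing stand on a dark 300 x 200 mm iron foot plate. Origin: on the bench top (z = 0) exactly below the turntable's vertical axis. Its -x side carries the lock knob, roughly towards the robot; z up. Its yaw and place on the bench vary.
- turntable (a joint): Angle (rad) of the round turntable about the stand's vertical axis, positive counter-clockwise from above. Click stops at 0, +-0.785, +-1.571, +-2.356; end of travel +-2.5. About 6 N at the handle moves it on to the next; it drops in by itself from within 10 degrees. At 0 the ukulele's wide end points along the stand's -x, at +1.571 along its -y, at -1.571 along its +y. Starts at 0 or +-0.785.
- handle_grip (a point): The gripping point of the upright round steel handle (24 mm in diameter), on its centre line, 145 mm above the bench. The handle stands fixed on the turntable beside the ukulele's narrow end, 97 mm from the turntable's axis, across from the wide end, from 68 mm to its top at 163 mm above the bench.
- wide_end (a point): Middle of the wide end's top edge of the ukulele body, 110 mm from the turntable's axis, 118 mm above the bench (its highest part but the handle). The body, 180 mm long, 130 mm across its wide end and 96 mm across its narrow end, is fixed on the round aluminium turntable, 230 mm across, whose top is 68 mm above the bench.
- knob (a joint): Angle in rad of the black lock knob, positive clockwise seen from above; starts in its free stop at 0. Click over at about 0.52, then it drops into its locked stop at 1.047 (60 degrees); end of travel at 1.4. Peak torque about 0.13 N m.
- knob_grip (a point): Gripping point of the lock knob, on its vertical axis, 98 mm above the bench, 162 mm from the turntable's axis along the stand's -x. The grip is an upright black bar 75 mm long, 18 mm thick, from 75 to 109 mm above the bench, on a round hub of 48 mm; at 0 the bar lies along the stand's y. The point's axes turn with the knob: the bar lies along its y.
- drum: Fixed spindle sanding drum: an upright cylinder 76 mm in diameter covered in brown-red abrasive, with a steel washer and nut on top, on a 100 mm round foot, 137 mm high. Origin: the middle of its underside. It stands 235 mm from the turntable's axis, either on the stand's -y or on its +y side.
- dust_port: Fixed grey sheet-metal dust pick-up: a 90 mm square box, stepped, with a 50 mm pipe stub on top, 130 mm high. Origin: the middle of its underside. It stands 235 mm from the turntable's axis on the side away from the drum; not to be used.
- sanding_block: Loose cork sanding block, 110 x 75 x 35 mm, lying on the bench. Origin: middle of its underside. Leave it alone.
- glue_bottle: Loose white glue bottle, 60 mm in diameter, 160 mm high. Origin: middle of its underside. Leave it alone.
- wax_tin: Loose flat round steel tin with a dark lid, 68 mm in diameter, 42 mm high, on the bench beyond the stand. Origin: middle of its underside. Leave it alone.

How it is judged:
By the outcome, as a careful person would: the job done as asked, in the order asked, and still so for the second after the job is handed in, with the robot touching nothing.
It also fails if it takes over 61 s, if anything falls off the work surface, if the arm or the gripper's body presses on something with over 40 N, if the wrist force passes 120 N, or if a joint passes its speed limit or range.

ROBOT

A 6-joint arm with a two-finger parallel gripper is mounted at the origin on the work surface. World frame = base frame: x ahead of the robot, y to its left, z up, the work surface at z = 0. Lengths are in mm, angles in rad, forces in N, time in s.
With the tool pointing down it reaches from about 350 to 975 mm from the base axis. Payload 7.1 kg.
Tool frame: the origin (TCP) lies at the very end of the fingers, on their centre line; the grasp point (between the pads) lies 19 mm behind it; z points along the fingers, y is the direction in which the jaws open and shut (so a half turn about z gives the same grasp; the last joint's range is limited). The gripper opens to 88 mm and grips with 3 to 60 N. Pads are 20 mm wide; open, the fingers measure 115 mm over their backs; the gripper's body (75 mm by 178 mm) begins 61 mm behind the grasp point.
Start: joints at [1.207, 0.423, 1.63, -0, 1.089, -0.019], TCP at [211.223, 588.209, 222.675] pointing down, gripper open.
Joint ranges: [-3, 3], [-0.9, 2.11], [0.09, 2.58], [-1.31, 4.45], [0.11, 2.69], [-2.54, 2.54]. Speed limits (rad/s): [2.39, 2.39, 3.01, 3.14, 3.14, 3.14].

INTERFACE

Orientations are given as a rotation vector (axis times angle).
In Python, from workcell import * gives the robot as it stands.
- The arm moves only by the tool play_rows, never from a script. Its argument "plan" is text: rows parted by semicolons, each of 7 numbers parted by spaces: the finger opening in cm, from 0 to 8.78, then the shift along the tool's x, y, z in cm, then the turn, a rotation vector about the tool's x, y, z in degrees. A call has 1 to 20 rows; each row shifts and turns the commanded pose from where the row before left it, along the tool's axes as they then stand; what a row does not reach is not made up. A row lasts 1/8 s, in which the tool goes at most 62.5 mm and 10.7 degrees, less where a joint would pass 70% of its speed; a pose out of reach is approached as far as the arm can. A call is refused whole if a number of a shift passes 6.25 or a number of a turn 10.7, either way. A call with a gripper value outside its range is refused whole. The fingers move at their own pace and stop on an object; the grip force is fixed at half the most. Time passes only in rows, so rows that do not move let the fingers close. It gives the time, the measured TCP pose, the force and the opening at its end, in the units of the state.
- get_obs(): the state, without advancing time (a new reading comes with each control period).
- get_image(name): name is "scene" or "top" or "wrist"; returns a dict with "pixels" (480x640x3 uint8, red, green, blue), "range_z" (480x640 float32, mm along the optical axis (not along the pixel's ray), 0 where there is no reading), "fx", "fy", "cx", "cy" (pixels), "eye" and "attitude" of the camera in the world. Camera axes: x right, y down, z forward; pixel columns grow to the right and rows downward; lengths in mm; the calibration is good to about 2 mm. A picture is of the moment at which its call begins.
- close_job(): hands the job in, once; it reports no verdict.
The state is a dict: "t": time; "qpos": joint angles; "qvel": joint speeds; "joint_torque": joint torques, N m; "ee_pos": TCP position; "orientation": TCP orientation; "ft_force": force on the tool from outside, world axes, zero at the start; "moment": the same for the moment, N m; "width": finger opening in mm.
Only numpy, scipy, OpenCV 4.12 (cv2) and the standard library are available. Lean on these libraries where they do the work, as an engineer would, in place of code of your own. Each camera call takes 0.05 s, during which the arm holds its last target. There are 200 camera calls.

## Working session

There is one attempt and no reset: what is moved stays moved. The work goes in short steps, Python scripts to look and compute and a tool call to move; the robot and the scene stay as the last step left them, time stands still between calls to the robot, and variables do not carry over. Pictures are saved under pics/ and viewed, about 8 in all and at most 12, crops included, and the job is handed in when it is done.

Besides the shell and the picture viewer there is one more tool, called as name(argument=value, ...) on one line, values as JSON. play_rows: Moves the arm, as the interface text tells. Its arguments: {"type":"object","properties":{"plan":{"type":"string"}},"required":["plan"]}

```bash
mkdir -p pics; ls
cat > h.py <<'E'
from workcell import *
import numpy as np, cv2
from scipy.spatial.transform import Rotation as R
def cloud(im):
    z=im["range_z"]; v,u=np.mgrid[:480,:640]
    c=np.dstack([(u-im["cx"])/im["fx"]*z,(v-im["cy"])/im["fy"]*z,z])
    A=np.array(im["attitude"],float)
    M=A if A.shape==(3,3) else R.from_rotvec(A).as_matrix()
    return c@M.T+np.array(im["eye"])
def save(im,n): cv2.imwrite("pics/"+n,im["pixels"][:,:,::-1])
E
python3 - <<'E'
from h import *
im=get_image("top"); save(im,"top0.png"); np.save("c0.npy",cloud(im)); np.save("z0.npy",im["range_z"])
print(im["eye"],im["attitude"],im["fx"]); print(get_obs())
c=cloud(im); ok=im["range_z"]>0
for p in [(320,240),(100,100),(500,400)]: print(p,c[p[1],p[0]])
E
```

```text
pics
[ 437.18563763   11.12899068 1110.79627995] [-2.15217275  2.16386007 -0.1188632 ] 496.05900468715714
{'t': 0.05, 'qpos': array([ 1.20702797e+00,  4.23784682e-01,  1.63062267e+00, -1.97207911e-06,
        1.08861917e+00, -1.90287716e-02]), 'qvel': array([-1.13560273e-03, -1.21576580e-03, -1.50206960e-04,  5.77270051e-04,
       -9.95469687e-04,  3.24012534e-05]), 'joint_torque': array([-7.22481473e-04, -5.46084416e+01, -2.74612945e+01,  6.43843738e-02,
        1.87992904e-02, -4.37618360e-05]), 'ee_pos': array([211.02798601, 587.74371469, 221.96321588]), 'orientation': array([-5.38790084e-01, -3.09477006e+00,  2.21152262e-03]), 'ft_force': array([ 0.05253751, -0.84606154,  0.57797974]), 'moment': array([-0.03742271,  0.01813396,  0.03162782]), 'width': 87.88540228923674}
(320, 240) [561.43972309   5.92346184  69.74328024]
(100, 100) [902.05569414 517.54855425   1.48804173]
(500, 400) [ 219.45660652 -380.14244113    6.12665479]
```

View pics/top0.png

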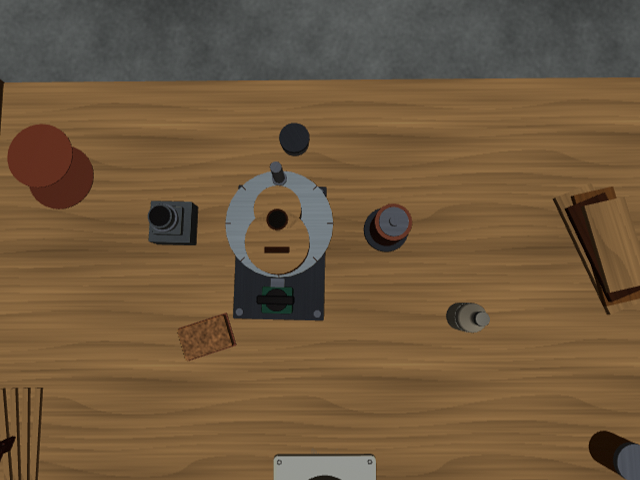

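The turntable centre is near pixel (279,223), the handle top near (277,167) and the knob bar near (275,299). The drum is on the right at (392,222), which is world -y, so the target is +1.571. The table starts at 0. The dust port is at (165,220).

Run:
```python
from h import *
c=np.load("c0.npy")
def sel(u0,u1,v0,v1,z0,z1,n):
    p=c[v0:v1,u0:u1].reshape(-1,3); p=p[(p[:,2]>z0)&(p[:,2]<z1)]
    (cx,cy),(w,h),a=cv2.minAreaRect(p[:,:2].astype(np.float32)); (ex,ey),r=cv2.minEnclosingCircle(p[:,:2].astype(np.float32))
    print(n,len(p),"mean",p.mean(0).round(1),"rect",np.round([cx,cy,w,h,a],1),"circ",np.round([ex,ey,r],1))
sel(265,290,150,185,155,170,"handle")
sel(220,340,160,285,60,76,"table")
sel(245,305,285,315,103,115,"knobbar")
sel(365,415,195,255,115,145,"drum")
sel(365,415,195,255,133,145,"drumnut")
sel(140,200,195,250,40,140,"dust")
sel(240,315,200,280,112,124,"body")
sel(440,495,295,340,20,170,"bottle")
o=get_obs(); print(R.from_rotvec(o["orientation"]).as_matrix().round(3))
```

```text
handle 118 mean [693.7  92.6 163.7] rect [693.8  92.8  22.   22.5  88. ] circ [694.2  93.3  11.8]
table 4552 mean [607.6  89.6  69.2] rect [597.5  93.9 229.  227.6  44.8] circ [590.1  93.4 122. ]
knobbar 325 mean [436.   97.2 109.6] rect [436.   97.4  72.9  16.   89.7] circ [437.1  97.5  37.1]
drum 1097 mean [ 590.  -140.5  125. ] rect [ 591.2 -141.3   73.6   74.9   83.4] circ [ 590.6 -141.8   38.3]
drumnut 82 mean [ 590.9 -141.3  138. ] rect [ 590.9 -141.4   18.    19.6   86.1] circ [ 591.  -141.6   10. ]
dust 1854 mean [598.5 317.5  86.8] rect [604.  327.4  90.8  91.   87.3] circ [603.8 326.7  61. ]
body 3754 mean [564.2  93.3 119.4] rect [563.2  92.9 129.2 151.2  89.8] circ [569.2  93.   81.7]
bottle 997 mean [ 399.8 -287.1  107.5] rect [ 398.5 -295.9   55.2   59.9   82.9] circ [ 398.7 -298.    30.4]
[[-0.941  0.338 -0.001]
 [ 0.338  0.941 -0.001]
 [ 0.    -0.001 -1.   ]]
```

play_rows(plan="8.7 -3.66 -1.78 0 0 0 0;8.7 -3.66 -1.78 0 0 0 0;8.7 -3.66 -1.78 0 0 0 0;8.7 -3.66 -1.78 0 0 0 0;8.7 -3.66 -1.78 0 0 0 0;8.7 -3.66 -1.78 0 0 0 0;8.7 -3.66 -1.78 0 0 0 0;8.7 -3.66 -1.78 0 0 0 0;8.7 -3.66 -1.78 0 0 0 0;8.7 -3.66 -1.78 0 0 0 0;8.7 -3.66 -1.78 0 0 0 0;8.7 -3.66 -1.78 0 0 0 0;8.7 -3.66 -1.78 0 0 0 0;8.7 -3.66 -1.78 0 0 0 0;8.7 -3.66 -1.78 0 0 0 0;8.7 -3.66 -1.78 0 0 0 0;8.7 -3.66 -1.78 0 0 0 0")

```text
t: 2.17
ee_pos: [695.0, 92.0, 222.0]
orientation: [-0.539, -3.094, 0.0]
ft_force: [-0.6, -0.2, -0.5]
width: 86.9
```

play_rows(plan="8.7 0 0 0 0 0 9.5;8.7 0 0 0 0 0 9.5;8.7 0 0 0 0 0 9.5;8.7 0 0 0 0 0 9.5;8.7 0 0 0 0 0 9.5;8.7 0 0 0 0 0 9.5;8.7 0 0 0 0 0 9.5;8.7 0 0 0 0 0 9.5;8.7 0 0 0 0 0 9.5;8.7 0 0 0 0 0 9.5;8.7 0 0 0 0 0 9.5;8.7 0 0 0 0 0 9.5;8.7 0 0 0 0 0 9.5;8.7 0 0 0 0 0 9.5;8.7 0 0 0 0 0 9.5;8.7 0 0 0 0 0 9.5;8.7 0 0 0 0 0 9.5;8.7 0 0 0 0 0 0")

```text
t: 4.42
ee_pos: [694.2, 93.0, 222.0]
orientation: [3.141, -0.032, -0.002]
ft_force: [0.3, 0.3, 1.4]
width: 87.0
```

Run:
```python
from h import *
im=get_image("wrist"); save(im,"w1.png"); c=cloud(im)
p=c.reshape(-1,3); p=p[(abs(p[:,2]-163)<5)&(np.hypot(p[:,0]-694,p[:,1]-93)<40)]
if len(p): print(len(p),p.mean(0),cv2.minEnclosingCircle(p[:,:2].astype(np.float32)))
o=get_obs(); print(o["t"],o["ee_pos"],o["qpos"].round(2)); M=R.from_rotvec(o["orientation"]).as_matrix(); print(M.round(3))
```

```text
903 [696.97739411  92.05817763 162.44144088] ((695.8244018554688, 92.1152114868164), 12.066446304321289)
4.475 [694.2135161   93.05659498 222.12518292] [ 0.12  0.54  1.45 -0.    1.16  1.71]
[[ 1.    -0.019 -0.001]
 [-0.019 -1.    -0.   ]
 [-0.001  0.    -1.   ]]
```

View pics/w1.png

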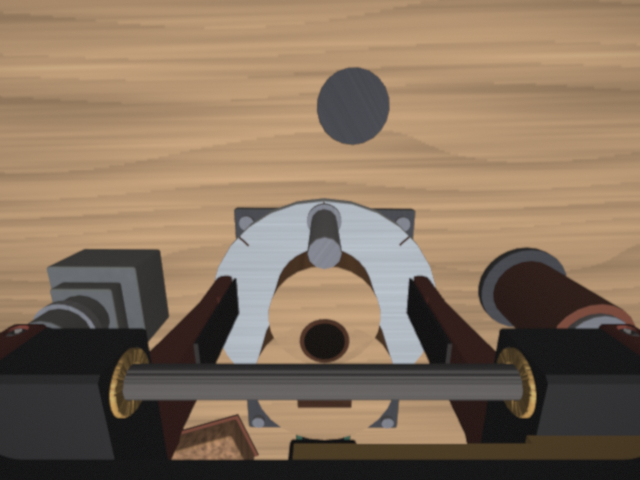

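The handle top at (324,250) sits centred between the fingers, measured at (695,92.5), within 1 mm of the tool. I'll descend and grip it.

play_rows(plan="8.7 0 0 2.4 0 0 0;8.7 0.05 0.05 2.4 0 0 0;8.7 0 0 2.4 0 0 0;8.7 0 0 2.2 0 0 0;8.7 0 0 0 0 0 0;2 0 0 0 0 0 0;2 0 0 0 0 0 0;2 0 0 0 0 0 0;2 0 0 0 0 0 0;2 0 0 0 0 0 0;2 0 0 0 0 0 0;2 0 0 0 0 0 0;2 0 0 0 0 0 0")

```text
t: 6.1
ee_pos: [695.0, 92.4, 128.7]
orientation: [3.141, -0.034, -0.0]
ft_force: [0.3, -0.8, 0.4]
width: 23.5
```

play_rows(plan="2 -0.037 -0.845 0 0 0 -5;2 -0.037 -0.845 0 0 0 -5;2 -0.037 -0.845 0 0 0 -5;2 -0.037 -0.845 0 0 0 -5;2 -0.037 -0.845 0 0 0 -5;2 -0.037 -0.845 0 0 0 -5;2 -0.037 -0.845 0 0 0 -5;2 -0.037 -0.845 0 0 0 -5;2 -0.037 -0.845 0 0 0 -5")

```text
t: 7.22
ee_pos: [667.5, 160.9, 128.6]
orientation: [2.912, 1.175, -0.003]
ft_force: [-0.5, -6.8, 0.7]
width: 23.5
```

play_rows(plan="2 -0.037 -0.845 0 0 0 -5;2 -0.037 -0.845 0 0 0 -5;2 -0.037 -0.845 0 0 0 -5;2 -0.037 -0.845 0 0 0 -5;2 -0.037 -0.845 0 0 0 -5;2 -0.037 -0.845 0 0 0 -5;2 -0.037 -0.845 0 0 0 -5;2 -0.037 -0.845 0 0 0 -5;2 -0.037 -0.845 0 0 0 -5;2 0 0 0 0 0 0;2 0 0 0 0 0 0")

```text
t: 8.6
ee_pos: [600.2, 189.6, 128.6]
orientation: [2.244, 2.196, -0.004]
ft_force: [0.5, -10.5, 0.9]
width: 23.5
```

play_rows(plan="4 0 0 0 0 0 0;6 0 0 0 0 0 0;8.7 0 0 0 0 0 0;8.7 0 0 0 0 0 0;8.7 0 0 0 0 0 0;8.7 0 0 -2.5 0 0 0;8.7 0 0 -2.5 0 0 0;8.7 0 0 -2.5 0 0 0;8.7 0 0 -2.5 0 0 0;8.7 0 0 0 0 0 0")

```text
t: 9.85
ee_pos: [601.4, 192.1, 230.6]
orientation: [2.244, 2.196, 0.006]
ft_force: [0.4, 0.3, -0.1]
width: 86.8
```

Run:
```python
from h import *
im=get_image("wrist"); c=cloud(im)
p=c.reshape(-1,3); p=p[(abs(p[:,2]-163)<5)&(np.hypot(p[:,0]-600,p[:,1]-190)<40)]
print(len(p),p.mean(0),cv2.minEnclosingCircle(p[:,:2].astype(np.float32)))
im=get_image("top"); save(im,"top1.png"); c=cloud(im)
p=c[140:330,210:350].reshape(-1,3); p=p[(p[:,2]>112)&(p[:,2]<124)&(abs(p[:,1]-40)<120)&(p[:,0]>500)]
print(len(p),cv2.minAreaRect(p[:,:2].astype(np.float32)))
o=get_obs(); print(o["t"],o["ee_pos"],o["qpos"].round(2)); M=R.from_rotvec(o["orientation"]).as_matrix(); print(M.round(3))
# to knob (436.3,97.3)
d=np.array([436.3,97.3,0])-o["ee_pos"]; d[2]=0; print("tool shift to knob mm",(M.T@d).round(1))
```

```text
839 [600.67770098 192.01020436 162.40859475] ((600.7066650390625, 190.98484802246094), 11.873793601989746)
4154 ((596.3363037109375, 71.75738525390625), (176.4465789794922, 129.67312622070312), 89.71868133544922)
9.95 [599.8088034  191.56190619 228.0104778 ] [0.29 0.42 1.61 0.   1.1  0.31]
[[ 0.022  1.    -0.001]
 [ 1.    -0.022 -0.   ]
 [-0.    -0.001 -1.   ]]
tool shift to knob mm [-9.780e+01 -1.614e+02  1.000e-01]
```

View pics/top1.png

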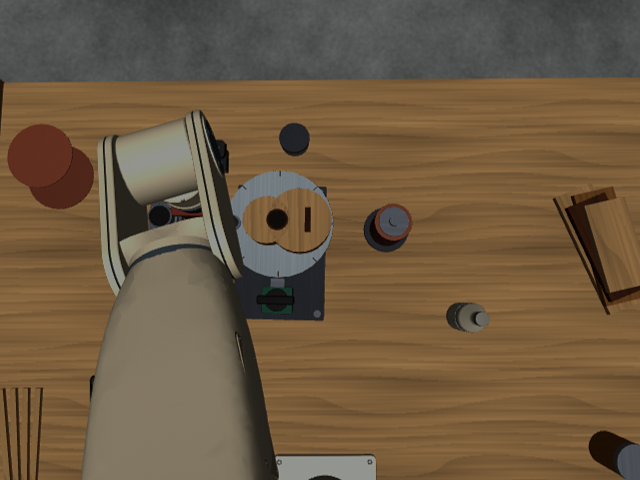

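The wide end at (318,219) now points at the drum at (392,222). The handle measures (600.7,191.3), which is the +90° stop. Next I'll go above the knob and take a close look.

play_rows(plan="5 -1.96 -3.23 0 0 0 0;5 -1.96 -3.23 0 0 0 0;5 -1.96 -3.23 0 0 0 0;5 -1.96 -3.23 0 0 0 0;5 -1.96 -3.23 1 0 0 0;5 0 0 2.5 0 0 0;5 0 0 2.5 0 0 0;5 0 0 0 0 0 0;5 0 0 0 0 0 0")

```text
t: 11.08
ee_pos: [436.6, 97.2, 168.7]
orientation: [-2.245, -2.197, 0.001]
ft_force: [-0.0, -0.2, 0.2]
width: 49.8
```

Run:
```python
from h import *
im=get_image("wrist"); save(im,"w2.png"); c=cloud(im)
p=c.reshape(-1,3); p=p[(abs(p[:,2]-109)<5)&(np.hypot(p[:,0]-436,p[:,1]-97)<45)]
print(len(p),p.mean(0),cv2.minAreaRect(p[:,:2].astype(np.float32)))
o=get_obs(); print(o["t"],o["ee_pos"],o["qpos"].round(2)); M=R.from_rotvec(o["orientation"]).as_matrix(); print(M.round(3))
```

```text
2641 [437.22515418 101.08635796 108.32231258] ((437.3529052734375, 98.95111083984375), (74.20599365234375, 17.5195369720459), 88.3008804321289)
11.125 [436.94313193  97.31849083 169.04733217] [ 0.19  0.24  2.05 -0.    0.84  0.21]
[[ 0.022  1.     0.   ]
 [ 1.    -0.022  0.   ]
 [ 0.     0.    -1.   ]]
```

View pics/w2.png

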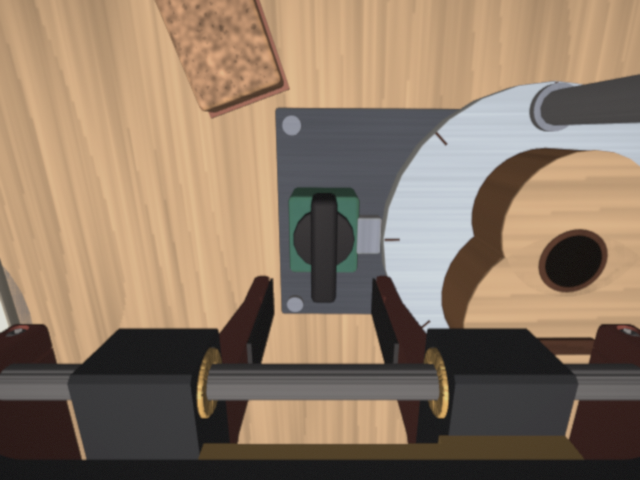

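The bar at (323,247) is centred between the fingers, measured at (437,98), with its angle matching the jaws. I'll descend and close.

play_rows(plan="5 0.05 0 2.2 0 0 0;5 0 0.03 2.2 0 0 0;5 0 0 2.2 0 0 0;5 0 0 2.1 0 0 0;5 0 0 0 0 0 0;1 0 0 0 0 0 0;1 0 0 0 0 0 0;1 0 0 0 0 0 0;1 0 0 0 0 0 0;1 0 0 0 0 0 0;1 0 0 0 0 0 0")

```text
t: 12.5
ee_pos: [437.2, 97.8, 82.1]
orientation: [2.245, 2.197, 0.001]
ft_force: [-0.7, 0.5, 5.8]
width: 17.8
```

play_rows(plan="1 0 0 0 0 0 5;1 0 0 0 0 0 5;1 0 0 0 0 0 5;1 0 0 0 0 0 5;1 0 0 0 0 0 5;1 0 0 0 0 0 5;1 0 0 0 0 0 5;1 0 0 0 0 0 5;1 0 0 0 0 0 5;1 0 0 0 0 0 5;1 0 0 0 0 0 5;1 0 0 0 0 0 5;1 0 0 0 0 0 0;1 0 0 0 0 0 0")

```text
t: 14.25
ee_pos: [436.9, 97.9, 82.1]
orientation: [-3.043, -0.779, -0.0]
ft_force: [-1.9, 1.6, 7.1]
width: 17.9
```

Run:
```python
from h import *
o=get_obs(); print(o["t"],o["ee_pos"],o["qpos"].round(2),o["moment"],o["width"]); print(R.from_rotvec(o["orientation"]).as_matrix().round(3))
```

```text
14.25 [436.85439105  97.91858608  82.14742081] [0.19 0.41 2.1  0.   0.63 1.26] [0.18006662 0.52602812 0.03656748] 17.90121108246
[[ 0.877  0.481  0.   ]
 [ 0.481 -0.877  0.   ]
 [ 0.    -0.    -1.   ]]
```

play_rows(plan="3 0 0 0 0 0 0;5 0 0 0 0 0 0;5 0 0 0 0 0 0;5 0 0 0 0 0 0;5 0 0 -2.5 0 0 0;5 0 0 -2.5 0 0 0;5 0 0 -2.5 0 0 0;5 0 0 -2.5 0 0 0;5 0 0 0 0 0 0;5 0 0 0 0 0 0")

```text
t: 15.5
ee_pos: [436.4, 97.6, 181.0]
orientation: [-3.043, -0.78, 0.001]
ft_force: [0.5, 0.4, -0.7]
width: 50.3
```

Run:
```python
from h import *
im=get_image("wrist"); save(im,"w3.png"); c=cloud(im)
p=c.reshape(-1,3); p=p[(abs(p[:,2]-109)<5)&(np.hypot(p[:,0]-437,p[:,1]-98)<45)]
x=p[:,:2]-p[:,:2].mean(0); w=np.linalg.svd(x,full_matrices=False)[2][0]
print(len(p),cv2.minAreaRect(p[:,:2].astype(np.float32)),"bar dir deg",np.degrees(np.arctan2(w[1],w[0])))
print(get_obs()["ft_force"])
```

```text
2438 ((437.572265625, 98.7183609008789), (73.48165893554688, 17.911033630371094), 28.4379940032959) bar dir deg -151.31354923090763
[-0.39443521 -0.26690506 -0.21510223]
```

play_rows(plan="5 -4 0 -3 0 0 0;5 -4 0 -3 0 0 0;5 -4 0 -3 0 0 0;5 -4 0 -3 0 0 0;5 0 0 0 0 0 0")

```text
t: 16.18
ee_pos: [295.7, 20.1, 302.5]
orientation: [3.043, 0.777, 0.005]
ft_force: [-0.1, 0.4, -0.5]
width: 50.2
```

Run:
```python
from h import *
im=get_image("scene"); save(im,"s1.png")
im=get_image("top"); save(im,"top2.png"); c=cloud(im)
p=c[140:330,210:350].reshape(-1,3); q=p[(p[:,2]>112)&(p[:,2]<124)&(p[:,0]>500)]
print(cv2.minAreaRect(q[:,:2].astype(np.float32)))
q=p[(abs(p[:,2]-163)<5)&(np.hypot(p[:,0]-600,p[:,1]-191)<25)]; print("handle",len(q),q.mean(0) if len(q) else 0)
```

```text
((607.2119750976562, 84.4431381225586), (204.6884765625, 130.38107299804688), 73.79217529296875)
handle 113 [598.70486205 189.40393185 163.81463343]
```

View pics/top2.png

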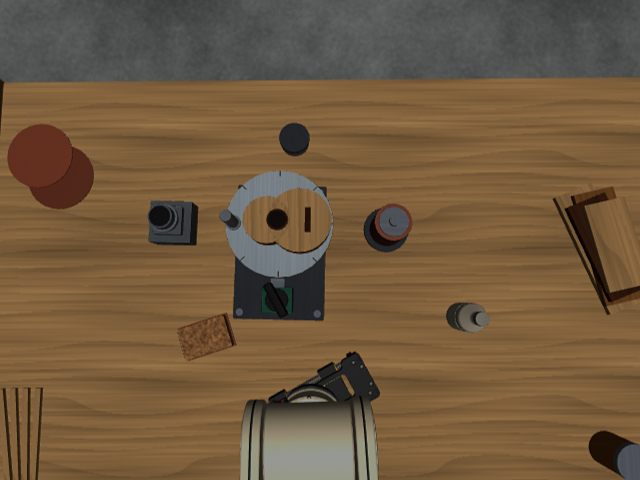

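View pics/w3.png

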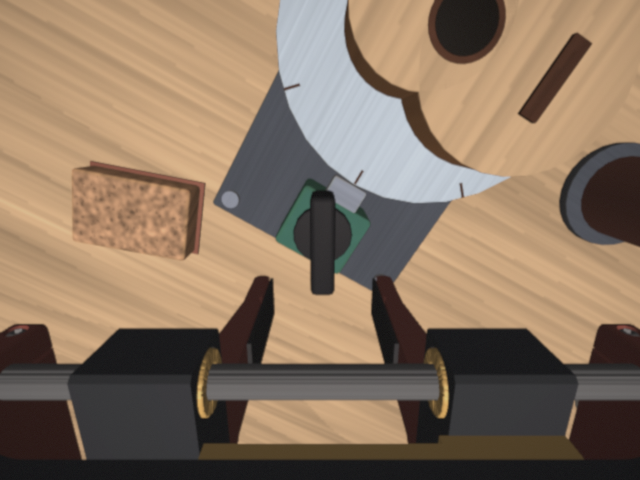

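The wrist picture shows the bar at (322,243), still aligned with the jaws after release. The top picture shows the table still squared to the drum at (392,222), and the block, bottle and tin where they started.

```bash
python3 -c "
from workcell import *
print(close_job())"
```

```text
the job is handed in; nothing more can be done
None
```

The job is done and handed in at about 16 s, well inside the 61 s limit. The close call reports no verdict.

- **Turntable:** I gripped the steel handle and swung it +90° along its arc. The wide end points at the drum on the stand's -y side. After release, the handle measured within about 2 mm of the +1.571 stop.
- **Lock knob:** I turned it 60° clockwise and let go. Its bar went from 88.3° to 28.7°, which puts it in the locked stop. The wrist picture shows it stayed there after release.
- **Loose objects:** The sanding block, glue bottle and wax tin sit at the same pixels in the first and last top pictures.
- **Forces:** The largest wrist force read at the end of a move was about 10 N, with the arm clear of everything at the end.

**Failed check:** in the last top view, my automatic fit to the ukulele body gave a wrong outline (205 mm long instead of about 180). I think it took in part of the handle. I relied on the earlier clean fit (176 x 130 mm, aligned with the drum), the handle position and the picture instead.

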